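Pin the hard disk into its carrier and lift it out of the open computer

TASK

Take the red-headed lock pin out of its grey holder and push it fully home through the hole in the disk's lock tab and the carrier tongue beneath, so that the disk is locked to the blue carrier. Only then lift the carrier by its yellow handle bar, disk and all, until its underside is at least 5 cm above the rim of the computer case, and finish while holding it there in the gripper, steady and level, clear of everything. Do not tip the carrier on the way, and leave the other loose things near the case (mug and screwdriver) where they are.

Things in the scene. Friction and masses are not known exactly. Their poses are not given: they have to be found in the camera images.
- case: open slim desktop computer case lying flat, fixed to the desk, 360 (x) x 380 (y) x 85 mm high, its black front panel towards -x. Origin: centre of its underside. z up. Two upright rails inside carry the carrier, their tops 34 mm above the desk; fan, board and power unit fill the -y half, none higher than 80 mm. Placed anew each time, turned up to 0.25 rad
- case_rim (a point): point over the middle of the case at the height of its rim, 85 mm above the desk
- carrier: loose blue drive carrier, about 0.16 kg, standing on the rails in the +y half of the case. Floor 160 (x) x 112 (y) x 4 mm, side walls and +x end wall 20 mm high, open at the -x end, where a flat tongue 40 x 40 x 4 mm sticks out with a through hole 12 mm wide at x = -100 mm. A yellow handle bar spans it along y on two side posts. Origin: centre of the underside of the floor; x along its length away from the tongue, z up. Its origin stands 34 mm above the desk at the start
- carrier_hole (a point): centre of the tongue's hole, on the tongue's upper face (4 mm above the carrier's underside)
- handle (a point): middle of the yellow handle bar, which is 12 mm wide (x) by 12 mm high, 104 mm free length along the carrier's y, its centre 80 mm above the carrier's underside and 50 mm above the disk's top; the loaded carrier's centre of mass lies within a few mm below this point, horizontally
- disk: loose hard disk lying in the carrier, silver, 147 (x) x 101 (y) x 26 mm, 0.32 to 0.5 kg, with a steel lock tab 36 mm wide and 6 mm thick at its -x end that lies flat on the carrier's tongue, with a through hole 14 mm wide. Origin: centre of its underside, axes as the carrier's
- disk_hole (a point): centre of the mouth of the lock tab's hole, on the tab's upper face, 10 mm above the carrier's underside and straight above the carrier's hole; the pin goes in here, downwards
- pin: loose lock pin, 25 g, 60 mm long, standing upright in the holder: steel shank 8 mm thick and 24 mm long with a chamfered tip, then a red collar 20 mm wide and 4 mm high, then a red round grip 16 mm wide from 28 to 60 mm above the tip. Origin: at the tip, on the axis; z points from tip to grip. Tip 12 mm above the desk at the start. Fully home, the collar lies on the disk's lock tab and the tip is 14 mm below the carrier's underside
- pin_collar (a point): on the pin's axis at the underside of the collar, 24 mm above the tip
- holder: grey pin holder block, fixed, 60 x 60 x 26 mm, on the desk to the left (+y) of the case, with a hole 14 mm deep and 9 mm wide in the middle of its top in which the pin stands. Origin: centre of its underside
- mug: loose blue mug, 80 mm wide, 90 mm high; a bystander. Origin: centre of its underside
- screwdriver: loose red-handled screwdriver, 200 mm long; a bystander. Lies along its own x
Things that resemble listed ones, but are neither listed nor needed, are in the scene too. What is meant by the carrier is not orange or purple, and is the larger of those in its own colour.

How it is judged (in metres and radians):
On the way, in this order (a step that is already met when the one before it is completed fails the run):
1. the pin is fully home through the disk's tab and the carrier's tongue, and let go, with the carrier still on its rails (z of pin in the frame of carrier between -0.024 and -0.011 m and horizontal distance between pin_collar and carrier_hole below 0.006 m and horizontal distance between pin_collar and disk_hole below 0.006 m and angle between the z axis of pin and the z axis of carrier, either way round below 0.25 rad and distance between disk_hole and carrier_hole below 0.012 m and angle between the z axis of disk and the z axis of carrier, either way round below 0.06 rad and height (world z) of carrier below 0.05 m and contact force between pin and the fingers below 0.05 N), for 0.2 s.
2. the pinned carrier is held in the gripper, level and clear above the case (z of pin in the frame of carrier between -0.024 and -0.011 m and horizontal distance between pin_collar and carrier_hole below 0.006 m and horizontal distance between pin_collar and disk_hole below 0.006 m and angle between the z axis of pin and the z axis of carrier, either way round below 0.25 rad and distance between disk_hole and carrier_hole below 0.012 m and angle between the z axis of disk and the z axis of carrier, either way round below 0.06 rad and height (world z) of carrier above 0.125 m and angle between carrier's own z axis and vertical below 0.1 rad and contact force between carrier and the fingers above 2 N and contact force between each of carrier, disk, pin and case below 0.05 N), for 0.3 s.
At the end, for the whole second after the job is handed in: Carrier held in the fingers, underside over 40 mm above the case rim, tilt under 0.10 rad, still (30 mm/s, 0.15 rad/s), off the case; disk flat in place; pin through both holes, collar within 3 mm of the tab, within 6 mm of the hole axes; mug, screwdriver moved under 40 mm (all of step 2 and linear speed of carrier below 0.03 m/s and angular speed of carrier below 0.15 rad/s and distance of each of screwdriver, mug from where it was at the start of the episode below 0.04 m); the arm keeps its last pose, push and grip.
It fails at once if the carrier is lifted before the disk is pinned (height (world z) of carrier above 0.06 m and (z of pin in the frame of carrier above -0.004 m or horizontal distance between pin_collar and carrier_hole above 0.02 m)).
It fails at once if the carrier is tipped by more than 0.4 rad (angle between carrier's own z axis and vertical above 0.4 rad).
It fails at once if the mug or the screwdriver is pushed away by more than 40 mm or the mug is knocked over (distance of any of screwdriver, mug from where it was at the start of the episode above 0.04 m or angle between mug's own z axis and vertical above 0.5 rad).
It also fails if it takes over 69 s, if anything falls off the work surface, if the arm or the gripper's body presses on something with over 40 N, if the wrist force passes 120 N, or if a joint passes its speed limit or range.

ROBOT

A 6-joint arm with a two-finger parallel gripper is mounted at the origin on the work surface. World frame = base frame: x ahead of the robot, y to its left, z up, the work surface at z = 0. Lengths are in mm, angles in rad, forces in N, time in s.
With the tool pointing down it reaches from about 350 to 925 mm from the base axis. Payload 6.4 kg.
Tool frame: the origin (TCP) lies at the very end of the fingers, on their centre line; the grasp point (between the pads) lies 19 mm behind it (ctrl.tcp_to_grasp is the distance from the TCP to the grasp point, in mm); z points along the fingers, y is the line along which they close (so a half turn about z gives the same grasp; the last joint's range is limited). The gripper opens to 94 mm and grips with 3 to 60 N. Pads are 16 mm wide; open, the fingers measure 119 mm over their backs; the gripper's body (75 mm by 177 mm) begins 78 mm behind the grasp point.
Start: joints at [1.067, 0.245, 1.558, -0, 1.339, -0.174], TCP at [210.502, 614.982, 205.455] pointing down, gripper open.
Joint ranges: [-3.13, 3.13], [-1.02, 2.26], [0.13, 2.54], [-0.95, 4.09], [0.21, 2.88], [-2.74, 2.74]. Speed limits (rad/s): [2.57, 2.57, 3.14, 3.14, 3.14, 3.14].

INTERFACE

Orientations are given as [roll, pitch, yaw] about the fixed x, y, z axes, in that order (R = Rz(yaw) Ry(pitch) Rx(roll)).
In Python, from bench import ctrl gives the robot as it stands. The module is installed in compiled form; this text tells all that it offers.
- The arm moves only by the shell command python3 -m handwheel 'ROWS' [FORCE]. ROWS is JSON, a list of rows, each a list of 3 entries, a list of its own where there are three numbers: the turn, a rotation vector about the world's x, y, z in degrees, then the shift along the world's x, y, z in cm, then the finger opening in cm, from 0 to 9.4. A call has 1 to 12 rows; each row is the pose to reach, as a shift and turn from the pose commanded when the call began; what a row does not reach only later rows make up. A row lasts 1/12 s, in which the tool goes at most 41.7 mm and 7.16 degrees, less where a joint would pass 70% of its speed; a pose out of reach is approached as far as the arm can. A call with a gripper value outside its range is refused whole. The fingers move at their own pace and stop on an object; FORCE is the grip in N (left out, the last holds). Time passes only in rows, so rows that repeat a pose let the fingers close. It gives the time, the measured TCP pose, the force, the opening and the grip force at its end, in the units of the state.
- ctrl.get_state(): the state, without advancing time (a new reading comes with each control period).
- ctrl.camera(name): name is "scene" or "top"; returns a dict with "img" (400x640x3 uint8, red, green, blue), "vertical_fov" (degrees; the focal length in pixels is half the picture's height over the tangent of half this angle, whatever the lens; pixels are square), "cx", "cy" (the principal point, pixels), "cam_to_world" (4x4, takes a point from camera to world coordinates). Camera axes: x right, y up, looking along -z (the intrinsics and any distortion apply to the point x, -y, -z); pixel columns grow to the right and rows downward; lengths in mm; the calibration is good to about 2 mm. A picture is of the moment at which its call begins. There is no depth.
- ctrl.sign_off(): hands the job in; it is judged then, once.
Trained networks look in a picture, given as the dict that the camera call returned (one of the last four; its "shot" number tells which), for a name from the list of things; names that differ only in an ending like _2 or _b are one class to them, and where a whole thing is asked for, a point or a joint stands for the part that bears it (a point fixed in the world has none). Each returns a list of dicts, best first, with "conf" (0 to 1); they miss things now and then, are a little off and sometimes report something else, mostly with a low value. They report only what shows in the picture. A call takes as long as a camera call. They do not tell look-alikes from the thing itself.
- ctrl.masks_of(picture, target): "region" (400x640 bool, what is visible of it) and "at" ([column, row] in pixels, amid what is visible of it).
- ctrl.place_of(picture, target): "at" ([column, row] in pixels: a listed point, or the origin of a listed thing).
The state is a dict: "clock": time; "q": joint angles; "qd": joint speeds; "tau": joint torques, N m; "ee_pos": TCP position; "eef_rot": TCP orientation; "force": force on the tool from outside, world axes, zero at the start; "torque": the same for the moment, N m; "finger_gap": finger opening in mm; "gripper_force": force on a finger pad.
Only numpy, scipy, OpenCV 4.12 (cv2) and the standard library are available. Lean on these libraries where they do the work, as an engineer would, in place of code of your own. Each camera call takes 0.05 s, during which the arm holds its last target. There are 200 camera calls.

## Working session

There is one attempt and no reset: what is moved stays moved. The work goes in short steps, Python scripts to look and compute and a shell command to move; the robot and the scene stay as the last step left them, time stands still between calls to the robot, and variables do not carry over. Pictures are saved under pics/ and viewed, at most 13 in all, crops included, and the job is handed in when it is done.

```bash
mkdir -p pics; cat > h.py <<'E'
import numpy as np, cv2
from bench import ctrl
def ray(p,at):
    f=200/np.tan(np.radians(p["vertical_fov"])/2)
    K=np.array([[f,0,p["cx"]],[0,f,p["cy"]],[0,0,1]])
    d=np.array([(at[0]-p["cx"])/f,-(at[1]-p["cy"])/f,-1.])
    T=np.array(p["cam_to_world"]); return T[:3,3],T[:3,:3]@d
def atz(p,at,z):
    o,d=ray(p,at); return o+d*(z-o[2])/d[2]
def pix(p,w):
    f=200/np.tan(np.radians(p["vertical_fov"])/2)
    T=np.array(p["cam_to_world"]); c=T[:3,:3].T@(np.array(w)-T[:3,3])
    return np.array([p["cx"]+f*c[0]/-c[2], p["cy"]-f*c[1]/-c[2]])
def tri(p1,a1,p2,a2):
    o1,d1=ray(p1,a1);o2,d2=ray(p2,a2)
    A=np.c_[d1,-d2]; s=np.linalg.lstsq(A,o2-o1,rcond=None)[0]
    x,y=o1+d1*s[0],o2+d2*s[1]; return (x+y)/2,np.linalg.norm(x-y)
def save(p,n): cv2.imwrite("pics/"+n,p["img"][:,:,::-1])
E
python3 - <<'E'
from h import *
np.set_printoptions(precision=1,suppress=True)
Z=dict(case_rim=85,carrier=34,carrier_hole=38,handle=114,disk_hole=44,pin=12,pin_collar=36,holder=0,mug=0,screwdriver=10)
for n in("top","scene"):
    p=ctrl.camera(n);save(p,n+"0.png");print(n,[k for k in p if k!="img"],np.array(p["cam_to_world"])[:3,3],p["vertical_fov"])
    print({k:v for k,v in p.items() if 'dist' in k or 'lens' in k})
    for t,z in Z.items():
        for r in ctrl.place_of(p,t)[:4]: print(t,round(r["conf"],2),np.array(r["at"]),atz(p,r["at"],z))
print(ctrl.get_state())
E
```

```text
top ['vertical_fov', 'cx', 'cy', 'cam_to_world', 'shot'] [ 411.9  -30.9 1274.9] 56.05250074559752
{}
case_rim 0.78 [336.9 182.7] [573.2 -66.9  85. ]
case_rim 0.55 [322.6 214. ] [473.4 -21.   85. ]
case_rim 0.37 [337.4 187.9] [556.5 -68.4  85. ]
carrier 0.94 [247.6 268.4] [298.6 225.5  34. ]
carrier 0.82 [319.9 183.4] [577.9 -11.9  34. ]
carrier 0.69 [246.  147.8] [698.4 234.7  34. ]
carrier 0.64 [384.6 271.6] [ 286.3 -223.1   34. ]
carrier_hole 0.96 [394.7 291.2] [ 223.3 -254.6   38. ]
carrier_hole 0.81 [324.8 212.6] [480.4 -27.9  38. ]
carrier_hole 0.81 [250.3 165.4] [638.3 219.   38. ]
carrier_hole 0.57 [252.3 297.1] [206.5 208.5  38. ]
handle 0.86 [392.2 275.8] [ 281.6 -233.9  114. ]
handle 0.76 [245.6 273.7] [289.9 214.9 114. ]
handle 0.74 [317.8 181. ] [574.8  -6.6 114. ]
handle 0.67 [245.5 145.4] [687.6 219.2 114. ]
disk_hole 0.96 [323.3 214.9] [472.6 -22.9  44. ]
pin 0.56 [223.4 215.2] [474.4 313.   12. ]
pin_collar 0.61 [220.8 217.8] [464.6 314.9  36. ]
holder 0.74 [224.1 215.1] [475.3 313.9   0. ]
mug 0.87 [177.9 168.6] [635.  473.8   0. ]
screwdriver 0.84 [467.1 194.4] [ 54
[... 702 characters left out ...]
14. ]
disk_hole 0.65 [326.7 212.3] [472.  -20.3  44. ]
pin 0.66 [326.  215.3] [448.2 -26.8  12. ]
pin 0.41 [437.6 237.3] [469.8 305.7  12. ]
pin_collar 0.61 [441.3 230.4] [465.4 312.   36. ]
holder 0.78 [437.2 246. ] [493.6 307.2  -0. ]
mug 0.72 [504.  293.1] [632.  478.6   0. ]
screwdriver 0.69 [157.8 217.4] [ 573.7 -515.7   10. ]
{'clock': 1.1, 'q': array([ 1.1,  0.2,  1.6, -0. ,  1.3, -0.2]), 'qd': array([ 0., -0.,  0., -0.,  0., -0.]), 'tau': array([ -0. , -41.6, -31.5,   0.1,   0. ,  -0. ]), 'ee_pos': array([210.5, 615. , 205.5]), 'eef_rot': array([3.1, 0. , 2.8]), 'force': array([-0.2, -0.4,  0.3]), 'torque': array([ 0.,  0., -0.]), 'gripper_force': 0.0, 'finger_gap': 93.9695457696974}
```

View pics/top0.png

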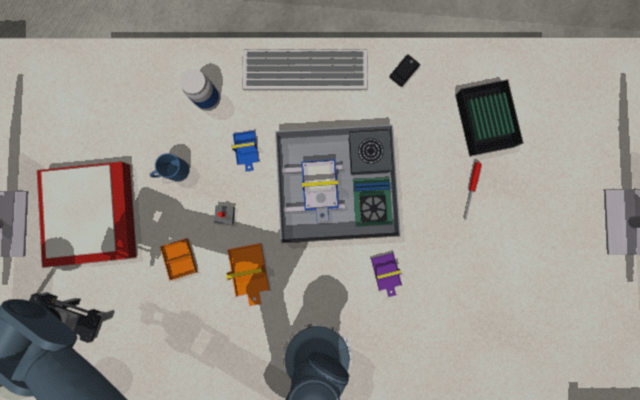

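```bash
python3 - <<'E'
import cv2
a=cv2.imread("pics/top0.png")[120:260,190:390]
b=cv2.imread("pics/scene0.png")[150:300,260:460]
cv2.imwrite("pics/crop0.png",cv2.resize(cv2.vconcat([a,b]),None,fx=2,fy=2,interpolation=cv2.INTER_CUBIC) )
E
```

```text
(no output)
```

View pics/crop0.png

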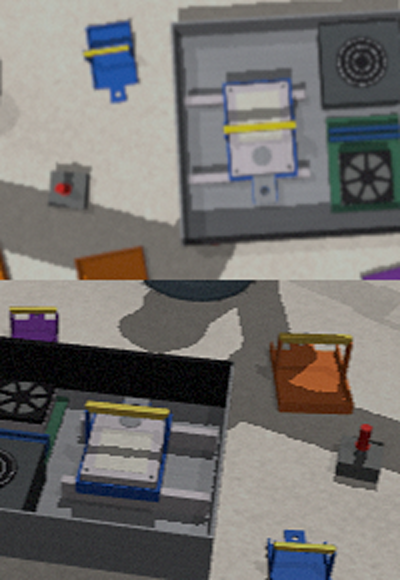

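The candidates for the carrier are: small blue (246,148) top, orange (247,270) and (179,258), purple (385,272), and blue with the disk inside the case (320,185). The last one fits: it is blue, the larger blue one, and holds the disk. The crop confirms this, with its tab hole at (323,215). The pin stands at (221,214).

```bash
cat > m.py <<'E'
from h import *
np.set_printoptions(precision=1,suppress=True)
def blob(p,lo,hi,c,r):
    hsv=cv2.cvtColor(p["img"],cv2.COLOR_RGB2HSV); h=hsv.astype(int)
    H=(h[:,:,0]+90)%180 if lo[0]>=80 and lo[0]<100 and hi[0]<=100 else h[:,:,0]
    m=(H>=lo[0])&(H<=hi[0])&(h[:,:,1]>=lo[1])&(h[:,:,2]>=lo[2])
    w=np.zeros_like(m);w[c[1]-r:c[1]+r,c[0]-r:c[0]+r]=1
    ys,xs=np.nonzero(m&w); return xs,ys
RED=((82,120,60),(98,0,0)); YEL=((22,120,100),(34,0,0))
E
python3 - <<'E'
from m import *
P={n:ctrl.camera(n) for n in("top","scene")}
for n,c in(("top",(221,214)),("scene",(440,225))):
    xs,ys=blob(P[n],*RED,c,18); print(n,"pin",len(xs),xs.min(),xs.max(),ys.min(),ys.max(),xs.mean(),ys.mean(),atz(P[n],(xs.mean(),ys.mean()),54))
for n,c in(("top",(320,184)),("scene",(323,214))):
    xs,ys=blob(P[n],*YEL,c,30); a=(xs.mean(),ys.mean())
    k=np.polyfit(xs,ys,1); e=[atz(P[n],(x,np.polyval(k,x)),116) for x in(xs.min(),xs.max())]
    d=e[0]-e[1]; print(n,"bar",len(xs),a,atz(P[n],a,116),e[0],e[1],np.linalg.norm(d),"yaw",np.arctan2(d[1],d[0])-np.pi/2, np.arctan2(-d[1],-d[0])-np.pi/2)
for t in("disk_hole","carrier_hole","handle","pin_collar","pin"):
    A=ctrl.place_of(P["top"],t);B=ctrl.place_of(P["scene"],t)
    for i in A[:4]:
        for j in B[:4]:
            x,g=tri(P["top"],i["at"],P["scene"],j["at"])
            if g<12: print(t,x,g)
E
```

```text
top pin 39 217 225 212 217 221.2051282051282 214.07692307692307 [476.  308.7  54. ]
scene pin 69 433 445 208 235 441.5652173913044 227.91304347826087 [476.  309.9  54. ]
top bar 119 (np.float64(319.2268907563025), np.float64(183.0924369747899)) [567.9 -11.1 116. ] [564.2  42.4 116. ] [571.8 -66.3 116. ] 108.92807148088505 yaw 0.07010160713823432 -3.071491046451559
scene bar 126 (np.float64(323.031746031746), np.float64(213.45238095238096)) [565.5 -12.1 116. ] [570.2 -66.5 116. ] [560.6  44.3 116. ] 111.26077834778913 yaw -3.0549462656997415 0.08664638789005208
disk_hole [479.5 -16.9  55.5] 3.440335234020426
carrier_hole [ 214.9 -255.1   -9.7] 1.371538440087943
carrier_hole [628.3 227.9 -20.1] 6.410313341044757
carrier_hole [200.9 212.9  10. ] 1.3110901813918665
handle [570.5 -10.7 114.4] 8.326223221551512
handle [ 265.4 -239.5   43.2] 2.2597162962456463
handle [697.3 240.   61.4] 2.576688257560269
handle [290.5 215.2  84.8] 11.641405813103555
pin_collar [477.2 311.5  44.1] 5.157891634811227
pin_collar [479.1 313.2  17. ] 6.103034862915056
pin [467.5 315.3   7. ] 5.743764539555891
```

```bash
python3 -m handwheel '[[[0,0,7],[2,-3,0],6],[[0,0,14],[5,-6,0],6],[[0,0,21],[8,-9,0],6],[[0,0,23.5],[11,-12.5,0],6],[[0,0,23.5],[14,-16,0],6],[[0,0,23.5],[17,-19.5,0],6],[[0,0,23.5],[20,-23,-1],6],[[0,0,23.5],[23,-26.5,-2],6],[[0,0,23.5],[25,-29,-4],6],[[0,0,23.5],[26.5,-30.6,-6],6],[[0,0,23.5],[26.5,-30.6,-8],6],[[0,0,23.5],[26.5,-30.6,-8],6]]' 20
python3 - <<'E'
from m import *
np.set_printoptions(precision=4,suppress=True)
s=ctrl.get_state();print(s["ee_pos"],s["eef_rot"],s["q"])
a=ctrl.camera("top");b=ctrl.camera("scene")
A=a["img"][150:290,170:370];B=b["img"][140:280,340:540]
cv2.imwrite("pics/c1.png",cv2.resize(cv2.vconcat([A,B]),None,fx=2.1,fy=2.1)[:,:,::-1])
E
```

```text
clock: 2.7
ee_pos: [473.9, 305.6, 120.4]
eef_rot: [-3.139, -0.008, -3.065]
force: [-1.0, -0.6, -1.1]
finger_gap: 60.0
gripper_force: 0.0
[473.888  305.5709 120.4115] [-3.1387 -0.0085 -3.0654] [ 0.3718  0.1443  1.8386 -0.0003  1.1676 -1.275 ]
```

View pics/c1.png

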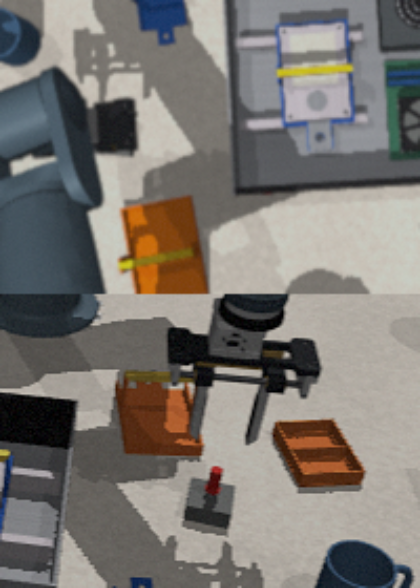

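Top view: the gripper (crop 115,125) hides the pin. Scene view: the fingers straddle the red pin (crop 215,480) from above. Correcting the lateral offset next and going part-way down.

```bash
python3 -m handwheel '[[[0,0,0],[-0.1,0.5,0],6],[[0,0,0],[-0.1,0.5,0],6],[[0,0,0],[-0.1,0.5,0],6]]'
python3 - <<'E'
from m import *
s=ctrl.get_state();print(s["ee_pos"],s["eef_rot"])
b=ctrl.camera("scene");print(pix(b,s["ee_pos"]),pix(b,[476,309.5,72]))
xs,ys=blob(b,*RED,(441,225),20); print(len(xs),atz(b,(xs.mean(),ys.mean()),54),xs.min(),xs.max(),ys.min(),ys.max())
cv2.imwrite("pics/c2.png",cv2.resize(b["img"][160:260,390:490],None,fx=5,fy=5)[:,:,::-1])
E
```

```text
clock: 3.05
ee_pos: [474.7, 315.6, 127.3]
eef_rot: [3.141, 0.003, -3.059]
force: [0.0, -0.2, -0.8]
finger_gap: 60.3
gripper_force: 0.0
[474.7 315.6 127.3] [ 3.1  0.  -3.1]
[448.4 207.6] [442.6 223. ]
68 [479.4 310.1  54. ] 438 445 222 235
```

View pics/c2.png

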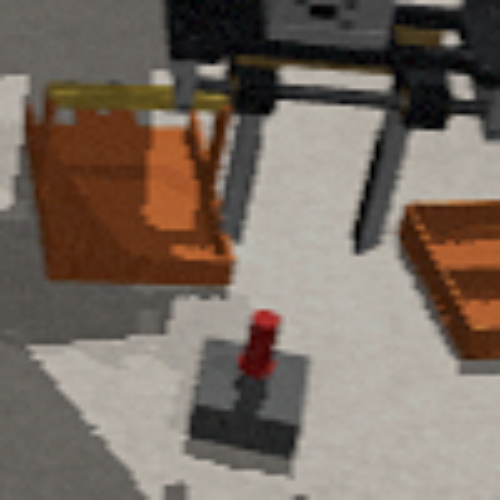

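```bash
python3 -m handwheel '[[[0,0,0],[0,0,0],6],[[0,0,0],[0,0,0],6],[[0,0,0],[0,0,0],6]]'
```

```text
clock: 3.35
ee_pos: [474.4, 314.2, 125.7]
eef_rot: [3.141, 0.0, -3.061]
force: [0.4, -0.2, 0.1]
finger_gap: 60.0
gripper_force: 0.0
```

```bash
python3 -m handwheel '[[[0,0,0],[0.3,-0.5,-1],6],[[0,0,0],[0.3,-0.5,-2.5],6],[[0,0,0],[0.3,-0.5,-4],6],[[0,0,0],[0.3,-0.5,-5.5],6],[[0,0,0],[0.3,-0.5,-7],6],[[0,0,0],[0.3,-0.5,-7.8],6],[[0,0,0],[0.3,-0.5,-8.2],6],[[0,0,0],[0.3,-0.5,-8.2],6],[[0,0,0],[0.3,-0.5,-8.2],6]]' 
python3 - <<'E'
from m import *
s=ctrl.get_state();print(s["ee_pos"],s["eef_rot"],s["force"])
b=ctrl.camera("scene");print(pix(b,s["ee_pos"]))
cv2.imwrite("pics/c3.png",cv2.resize(b["img"][180:260,400:480],None,fx=5,fy=5)[:,:,::-1])
E
```

```text
clock: 4.1
ee_pos: [477.9, 309.0, 43.8]
eef_rot: [3.141, 0.001, -3.061]
force: [0.3, 0.9, -0.3]
finger_gap: 59.5
gripper_force: 0.0
[477.9 309.   43.8] [ 3.1  0.  -3.1] [ 0.3  0.9 -0.3]
[440.6 231. ]
```

View pics/c3.png

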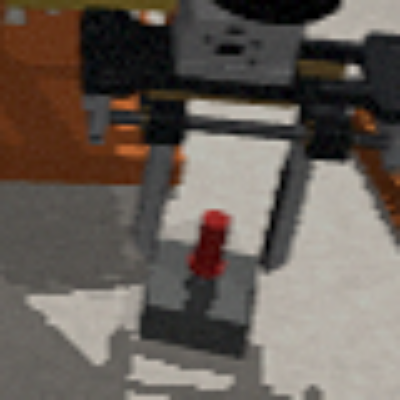

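The fingers straddle the pin (crop 211,240), centred within about a millimetre. Closing.

```bash
python3 -m handwheel '[[[0,0,0],[0,0,0],3.5],[[0,0,0],[0,0,0],2.5],[[0,0,0],[0,0,0],1.8],[[0,0,0],[0,0,0],1],[[0,0,0],[0,0,0],1],[[0,0,0],[0,0,0],1],[[0,0,0],[0,0,0],1]]' 25
python3 -m handwheel '[[[0,0,0],[0,0,1],1],[[0,0,0],[0,0,2],1],[[0,0,0],[0,0,4],1],[[0,0,0],[0,0,7],1],[[0,0,0],[0,0,10],1],[[0,0,0],[0,0,12],1],[[0,0,0],[0,0,12],1],[[0,0,0],[0,0,12],1]]'
python3 - <<'E'
from m import *
s=ctrl.get_state();print(s["ee_pos"],s["eef_rot"],s["force"])
b=ctrl.camera("scene");t=ctrl.camera("top")
for n,p in(("s",b),("t",t)):
  for k in("pin_collar","pin"):
    for r in ctrl.place_of(p,k)[:2]: print(n,k,r["conf"],np.array(r["at"]),atz(p,r["at"],s["ee_pos"][2]-5-24*(k=="pin")))
c=pix(b,s["ee_pos"]).astype(int);print(c)
cv2.imwrite("pics/c4.png",cv2.resize(b["img"][c[1]-40:c[1]+40,c[0]-40:c[0]+40],None,fx=6,fy=6)[:,:,::-1])
E
```

```text
clock: 4.73
ee_pos: [477.5, 309.0, 43.5]
eef_rot: [3.142, 0.0, -3.061]
force: [-0.7, 0.5, 0.2]
finger_gap: 16.6
gripper_force: 0.0
clock: 5.4
ee_pos: [478.3, 309.2, 165.5]
eef_rot: [3.141, 0.003, -3.061]
force: [-0.3, -0.3, -0.3]
finger_gap: 15.6
gripper_force: 25.0
[478.3 309.2 165.5] [ 3.1  0.  -3.1] [-0.3 -0.3 -0.3]
s pin_collar 0.54 [452.1 198. ] [474.6 319.2 160.5]
s pin_collar 0.48 [322.9 213.5] [618.7  -1.6 160.5]
s pin 0.51 [446.3 202.7] [466.7 308.2 136.5]
t pin_collar 0.36 [335.3 185.8] [553.6 -59.8 160.5]
t pin 0.68 [336.8 191.4] [539.5 -64.9 136.5]
[448 196]
```

View pics/c4.png

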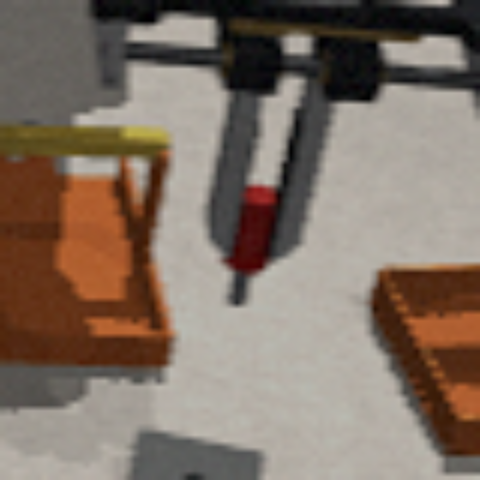

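The pin is held upright between the fingers, with the shank free (crop 237,300). Next I'm measuring the hole more precisely.

```bash
python3 - <<'E'
from m import *
s=ctrl.get_state();b=ctrl.camera("scene");print("tip exp",pix(b,s["ee_pos"]-[0,0,31.5]),"collar-bottom",pix(b,s["ee_pos"]-[0,0,7.5]))
im={};D={}
for n in("top","scene"):
    acc=0;pl=[]
    for i in range(6):
        p=ctrl.camera(n);acc=acc+p["img"].astype(float)
        for t,z in(("disk_hole",44),("carrier_hole",38),("handle",114)):
            for r in ctrl.place_of(p,t):
                w=atz(p,r["at"],z)
                if r["conf"]>.4 and 440<w[0]<600 and abs(w[1])<60: D.setdefault((n,t),[]).append(w)
    im[n]=(acc/6,p)
for k,v in D.items(): print(k,len(v),np.median(v,0),np.std(v,0))
a,p=im["top"];g=a.mean(2);print(g[207:222,315:332].astype(int))
# rectified view of the tab plane z=44, 1mm/4px
def rect(a,p,z,x0,x1,y0,y1,s=4):
    X=np.array([[x0,y0],[x1,y0],[x1,y1],[x0,y1]],float)
    src=np.float32([pix(p,[*q,z]) for q in X]); W=int((x1-x0)*s);H=int((y1-y0)*s)
    dst=np.float32([[0,0],[W,0],[W,H],[0,H]])
    return cv2.warpPerspective(a.astype(np.uint8),cv2.getPerspectiveTransform(src,dst),(W,H),flags=cv2.INTER_CUBIC)
o=[rect(*im[n],44,440,520,-60,20) for n in im]
for i in o:
    for k in range(0,320,40): cv2.line(i,(k,0),(k,6),(255,0,0),1); cv2.line(i,(0,k),(6,k),(255,0,0),1)
cv2.imwrite("pics/rect.png",cv2.hconcat(o)[:,:,::-1])
E
```

```text
tip exp [446.  206.7] collar-bottom [447.6 199.7]
('top', 'disk_hole') 7 [474.2 -15.4  44. ] [28.8  6.2  0. ]
('top', 'carrier_hole') 7 [476.5 -17.6  38. ] [36.1  5.2  0. ]
('top', 'handle') 6 [569.4  -6.4 114. ] [0.6 8.1 0. ]
('scene', 'disk_hole') 6 [469.  -22.4  44. ] [6.6 2.5 0. ]
('scene', 'carrier_hole') 6 [474.5 -22.5  38. ] [5.4 3.  0. ]
('scene', 'handle') 6 [570.  -12.2 114. ] [4.5 3.5 0. ]
[[121 124 126 125 125 125 122 119 120 120 123 126 112  98  92  94  94]
 [ 97 112 127 130 127 126 127 128 130 131 136 138 120 104 106 111 108]
 [104 122 140 143 141 140 141 142 142 142 147 143 124 114 123 125 117]
 [117 128 144 145 144 143 144 145 145 146 147 144 121 105 124 132 129]
 [128 130 143 145 144 143 144 144 146 145 147 145 121 102 126 134 136]
 [133 130 141 146 144 142 138 136 138 145 147 145 122 104 127 136 142]
 [138 132 143 146 142 129 111 103 114 135 146 145 123 105 128 136 139]
 [142 133 143 146 138 111  87  81  92 120 142 146 128 110 129 135 138]
 [143 132 143 146 135 104  80  81  92 114 141 149 137 118 131 138 140]
 [143 133 143 146 139 113  90  91 108 124 142 149 143 126 133 136 137]
 [142 134 144 146 143 132 115 115 127 138 146 149 144 128 132 135 138]
 [141 133 141 145 144 142 138 138 141 144 147 150 143 126 131 134 137]
 [141 131 133 144 145 143 143 144 145 144 145 149 143 127 132 134 138]
 [144 134 133 143 144 140 142 143 142 140 143 143 137 129 133 136 138]
 [145 139 136 144 143 134 136 139 136 132 134 130 126 130 134 134 137]]
```

View pics/rect.png

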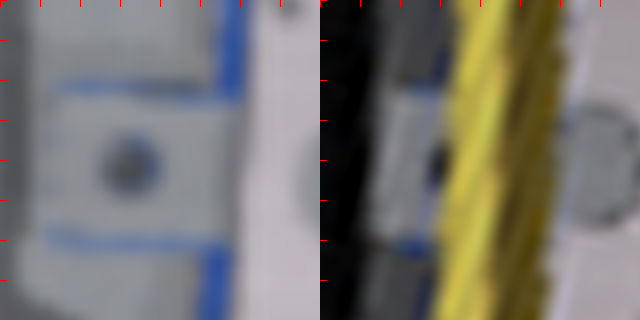

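Left half (top view rectified, 4 px/mm): the tab hole is at (131,167), i.e. x≈472.7, y≈−18.5. The right half (scene view) agrees, at x≈470–473, y≈−18.8, with the handle bar partly in front. Moving over the hole.

```bash
python3 -m handwheel '[[[0,0,0],[0,-2,0],1],[[0,0,0],[0,-5,0],1],[[0,0,0],[0,-8.5,0],1],[[0,0,0],[0,-12,0],1],[[0,0,0],[0,-15.5,0],1],[[0,0,0],[0,-19,0],1],[[0,0,0],[0,-22.5,0],1],[[0,0,0],[-0.2,-26,0],1],[[0,0,0],[-0.4,-29,0],1],[[0,0,0],[-0.4,-31.5,0],1],[[0,0,0],[-0.4,-32.7,0],1],[[0,0,0],[-0.4,-32.7,0],1]]'
python3 -m handwheel '[[[0,0,0],[0,0,0],1],[[0,0,0],[0,0,-1],1],[[0,0,0],[0,0,-3],1],[[0,0,0],[0,0,-5],1],[[0,0,0],[0,0,-6.5],1],[[0,0,0],[0,0,-7.3],1],[[0,0,0],[0,0,-7.5],1],[[0,0,0],[0,0,-7.5],1],[[0,0,0],[0,0,-7.5],1]]'
python3 - <<'E'
from m import *
s=ctrl.get_state();print(s["ee_pos"],s["force"])
b=ctrl.camera("scene");t=ctrl.camera("top")
S=b["img"][170:250,280:380];T=t["img"][170:250,270:370]
cv2.imwrite("pics/c5.png",cv2.resize(cv2.vconcat([S,T]),None,fx=3.7,fy=3.7,interpolation=cv2.INTER_CUBIC)[:,:,::-1])
E
```

```text
clock: 9.15
ee_pos: [473.6, -20.1, 163.7]
eef_rot: [-3.141, 0.0, -3.065]
force: [1.4, 0.6, 0.7]
finger_gap: 15.4
gripper_force: 25.0
clock: 9.9
ee_pos: [474.1, -17.8, 89.1]
eef_rot: [-3.141, 0.001, -3.061]
force: [-0.3, -0.7, -0.4]
finger_gap: 15.3
gripper_force: 25.0
[474.1 -17.8  89.1] [-0.3 -0.7 -0.4]
```

View pics/c5.png

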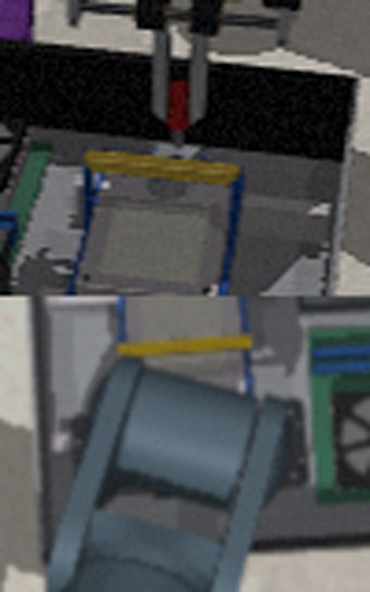

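The pin tip (scene crop 178,145) hangs just above the tab. The top view is blocked by the arm. Descending gently and watching the force.

```bash
python3 -m handwheel '[[[0,0,0],[0,-0.05,-0.5],1],[[0,0,0],[0,-0.05,-1],1],[[0,0,0],[0,-0.05,-1.2],1],[[0,0,0],[0,-0.05,-1.4],1],[[0,0,0],[0,-0.05,-1.6],1],[[0,0,0],[0,-0.05,-1.6],1],[[0,0,0],[0,-0.05,-1.6],1]]'
```

```text
clock: 10.58
ee_pos: [473.5, -18.5, 72.3]
eef_rot: [3.142, -0.0, -3.061]
force: [0.3, -0.2, -0.3]
finger_gap: 15.6
gripper_force: 25.0
```

```bash
python3 -m handwheel '[[[0,0,0],[0,0,-0.15],1],[[0,0,0],[0,0,-0.3],1],[[0,0,0],[0,0,-0.45],1],[[0,0,0],[0,0,-0.6],1],[[0,0,0],[0,0,-0.6],1],[[0,0,0],[0,0,-0.6],1]]'
```

```text
clock: 11.08
ee_pos: [473.4, -18.5, 66.3]
eef_rot: [3.141, -0.0, -3.061]
force: [1.0, -0.4, -0.3]
finger_gap: 15.8
gripper_force: 25.0
```

```bash
python3 -m handwheel '[[[0,0,0],[0,0,-0.3],1],[[0,0,0],[0,0,-0.6],1],[[0,0,0],[0,0,-0.9],1],[[0,0,0],[0,0,-1.2],1],[[0,0,0],[0,0,-1.3],1],[[0,0,0],[0,0,-1.4],1],[[0,0,0],[0,0,-1.4],1],[[0,0,0],[0,0,-1.4],1]]'
```

```text
clock: 11.75
ee_pos: [473.5, -18.5, 52.5]
eef_rot: [-3.142, 0.0, -3.061]
force: [0.2, -0.2, 0.3]
finger_gap: 15.4
gripper_force: 25.0
```

Almost seated. Pushing the last bit until contact shows.

```bash
python3 -m handwheel '[[[0,0,0],[0,0,-0.05],1],[[0,0,0],[0,0,-0.1],1],[[0,0,0],[0,0,-0.15],1],[[0,0,0],[0,0,-0.15],1],[[0,0,0],[0,0,-0.15],1]]'
```

```text
clock: 12.17
ee_pos: [473.7, -18.6, 51.4]
eef_rot: [-3.141, 0.0, -3.061]
force: [-2.2, 0.5, 5.6]
finger_gap: 15.2
gripper_force: 25.0
```

```bash
python3 -m handwheel '[[[0,0,0],[0,0,0],2],[[0,0,0],[0,0,0],3.2],[[0,0,0],[0,0,0],3.2],[[0,0,0],[0,0,0],3.2],[[0,0,0],[0,0,0],3.2]]'
python3 -m handwheel '[[[0,0,0],[0,0,1],3.2],[[0,0,0],[0,0,3],3.2],[[0,0,0],[0,0,6],3.2],[[0,0,0],[0,0,9],3.2],[[0,0,0],[0,0,12],3.2],[[0,0,-7],[0,0,13],5],[[0,0,-14],[0,0,13],5],[[0,0,-21],[0,0,13],6],[[0,0,-28],[0,0,13],6],[[0,0,-28],[0,0,13],6]]'
python3 - <<'E'
from m import *
s=ctrl.get_state();print(s["ee_pos"],s["force"])
b=ctrl.camera("scene")
for n in("pin","pin_collar","disk_hole","handle"): print(n,[(round(r["conf"],2),np.array(r["at"])) for r in ctrl.place_of(b,n)[:3]])
print("exp collar/top",pix(b,[472.5,-18.6,44]),pix(b,[472.5,-18.6,80]))
xs,ys=blob(b,*YEL,(323,214),30); print(atz(b,(xs.mean(),ys.mean()),116))
cv2.imwrite("pics/c6.png",cv2.resize(b["img"][160:270,270:390],None,fx=5,fy=5,interpolation=cv2.INTER_CUBIC)[:,:,::-1])
E
```

```text
clock: 12.58
ee_pos: [473.3, -18.5, 50.7]
eef_rot: [3.141, -0.0, -3.061]
force: [0.4, 0.4, -0.5]
finger_gap: 31.9
gripper_force: 0.0
clock: 13.42
ee_pos: [473.6, -18.5, 181.8]
eef_rot: [3.141, 0.001, 2.731]
force: [0.3, -0.4, 0.4]
finger_gap: 59.1
gripper_force: 0.0
[473.6 -18.5 181.8] [ 0.3 -0.4  0.4]
pin [(0.36, array([326.2, 217. ]))]
pin_collar [(0.62, array([327.6, 211.1]))]
disk_hole [(0.79, array([326.8, 212.7]))]
handle [(0.95, array([415.2, 178. ])), (0.94, array([411.8, 279. ])), (0.93, array([324.5, 215.9]))]
exp collar/top [327.2 212.5] [327.5 202.9]
[566.8 -12.8 116. ]
```

View pics/c6.png

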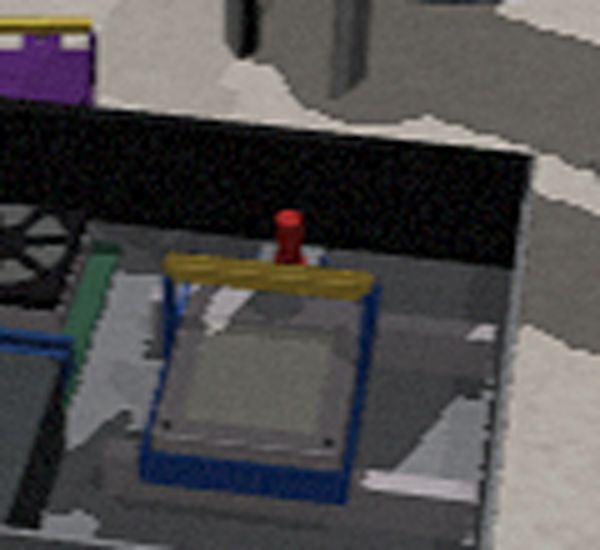

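The pin stands upright, top at crop (288,215) → (327.6,203), which matches the fully-home prediction (327.5,202.9). Turning and going over the handle.

```bash
python3 -m handwheel '[[[0,0,-7],[1,0,0],7],[[0,0,-14],[2,0,0],7],[[0,0,-21],[4,0.2,0],7],[[0,0,-28],[6,0.4,0],7],[[0,0,-35],[8,0.6,0],7],[[0,0,-42],[9.3,0.8,0],7],[[0,0,-49],[9.7,0.8,0],7],[[0,0,-56],[9.7,0.8,0],7],[[0,0,-62],[9.7,0.8,0],7],[[0,0,-62],[9.7,0.8,-2],7],[[0,0,-62],[9.7,0.8,-2],7],[[0,0,-62],[9.7,0.8,-2],7]]'
python3 -m handwheel '[[[0,0,0],[0,0,0],7],[[0,0,0],[0,0,-1.5],7],[[0,0,0],[0,0,-3],7],[[0,0,0],[0,0,-4.5],7],[[0,0,0],[0,0,-5.8],7],[[0,0,0],[0,0,-6.5],7],[[0,0,0],[0,0,-6.7],7],[[0,0,0],[0,0,-6.7],7],[[0,0,0],[0,0,-6.7],7]]'
python3 - <<'E'
from m import *
b=ctrl.camera("scene");cv2.imwrite("pics/c7.png",cv2.resize(b["img"][160:270,270:390],None,fx=5,fy=5,interpolation=cv2.INTER_CUBIC)[:,:,::-1])
s=ctrl.get_state();print(s["ee_pos"],pix(b,s["ee_pos"]),pix(b,s["ee_pos"]+[0,0,19]))
E
```

```text
clock: 14.67
ee_pos: [569.5, -10.3, 159.8]
eef_rot: [-3.139, -0.001, 1.652]
force: [-0.0, 0.0, -0.4]
finger_gap: 69.8
gripper_force: 0.0
clock: 15.42
ee_pos: [571.1, -10.6, 94.8]
eef_rot: [3.14, 0.0, 1.651]
force: [-0.2, 0.2, -0.2]
finger_gap: 69.9
gripper_force: 0.0
[571.2 -10.7  95. ] [323.  220.8] [323.1 215.4]
```

View pics/c7.png

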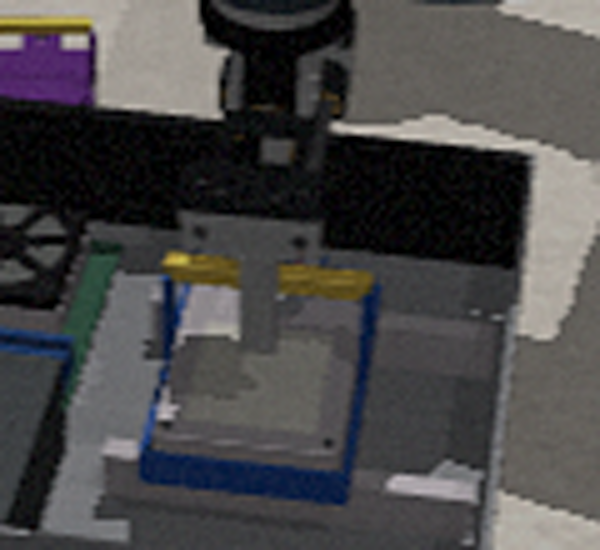

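The near finger (crop 260,300) stands before the bar's middle (≈265 expected). Closing, then a small lift to check.

```bash
python3 -m handwheel '[[[0,0,0],[0,0,0],5],[[0,0,0],[0,0,0],3.5],[[0,0,0],[0,0,0],2.4],[[0,0,0],[0,0,0],1.8],[[0,0,0],[0,0,0],0.6],[[0,0,0],[0,0,0],0.6],[[0,0,0],[0,0,0],0.6],[[0,0,0],[0,0,0],0.6],[[0,0,0],[0,0,0],0.6],[[0,0,0],[0,0,0],0.6]]' 50
python3 -m handwheel '[[[0,0,0],[0,0,0.2],0.6],[[0,0,0],[0,0,0.4],0.6],[[0,0,0],[0,0,0.7],0.6],[[0,0,0],[0,0,1],0.6],[[0,0,0],[0,0,1],0.6],[[0,0,0],[0,0,1],0.6]]'
```

```text
clock: 16.3
ee_pos: [569.7, -10.5, 93.9]
eef_rot: [-3.139, -0.0, 1.651]
force: [-5.0, -1.4, 3.0]
finger_gap: 11.8
gripper_force: 50.0
clock: 16.8
ee_pos: [570.6, -10.5, 104.0]
eef_rot: [3.141, 0.0, 1.651]
force: [0.5, -0.1, -6.6]
finger_gap: 11.7
gripper_force: 50.0
```

```bash
python3 -m handwheel '[[[0,0,0],[0,0,0.5],0.6],[[0,0,0],[0,0,1.2],0.6],[[0,0,0],[0,0,2.2],0.6],[[0,0,0],[0,0,3.4],0.6],[[0,0,0],[0,0,4.6],0.6],[[0,0,0],[0,0,5.8],0.6],[[0,0,0],[0,0,7],0.6],[[0,0,0],[0,0,8.2],0.6],[[0,0,0],[0,0,9.4],0.6],[[0,0,0],[0,0,10.6],0.6],[[0,0,0],[0,0,11.5],0.6],[[0,0,0],[0,0,12],0.6]]'
python3 -m handwheel '[[[0,0,0],[0,0,0],0.6],[[0,0,0],[0,0,0],0.6],[[0,0,0],[0,0,0],0.6],[[0,0,0],[0,0,0],0.6],[[0,0,0],[0,0,0],0.6],[[0,0,0],[0,0,0],0.6],[[0,0,0],[0,0,0],0.6],[[0,0,0],[0,0,0],0.6],[[0,0,0],[0,0,0],0.6],[[0,0,0],[0,0,0],0.6],[[0,0,0],[0,0,0],0.6],[[0,0,0],[0,0,0],0.6]]'
python3 - <<'E'
from m import *
b=ctrl.camera("scene");cv2.imwrite("pics/c8.png",cv2.resize(b["img"][130:250,260:390],None,fx=4.6,fy=4.6,interpolation=cv2.INTER_CUBIC)[:,:,::-1])
E
```

```text
clock: 17.8
ee_pos: [571.2, -10.7, 225.9]
eef_rot: [3.139, 0.001, 1.651]
force: [-0.1, -0.1, -6.0]
finger_gap: 11.8
gripper_force: 50.0
clock: 18.8
ee_pos: [570.5, -10.5, 224.0]
eef_rot: [3.142, 0.0, 1.651]
force: [0.3, -0.5, -5.8]
finger_gap: 12.0
gripper_force: 50.0
```

View pics/c8.png

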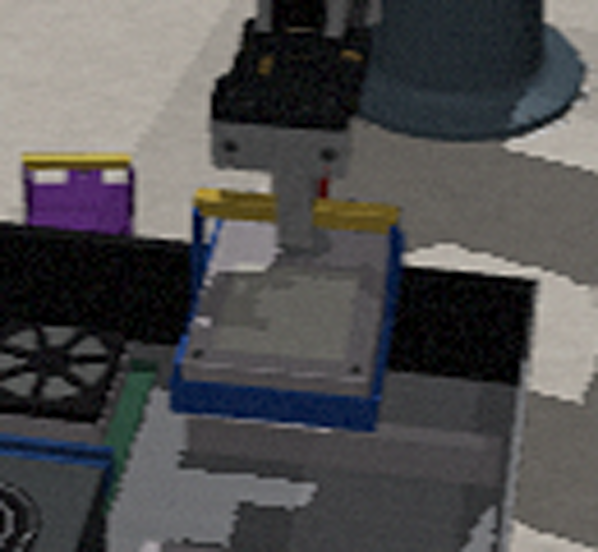

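The carrier hangs level above the case, at z ≈ 163 mm, with the disk in it and the red pin still upright (crop 323,185). Handing in.

```bash
python3 -c "
from bench import ctrl
print(ctrl.sign_off())"
```

```text
the job is handed in; nothing more can be done
None
```

I pushed the lock pin fully home, then lifted the carrier with its disk; it is held level and steady about 78 mm above the case rim, clear of the case. The job is handed in, but the sign-off returned no verdict.

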